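# Set out the hand-washing kit round the soap dish

## Robot

A 7-joint arm with a two-finger parallel gripper is mounted at the origin on a cart in front of the work surface, level with it; the furniture and walls round the work are solid. World frame = base frame: x ahead of the robot, y to its left, z up, the work surface at z = 0. Lengths are in m, angles in degrees, forces in N, time in s.
With the tool pointing down it reaches from about 0.425 to 0.875 m from the base axis. Payload 4.7 kg.
Tool frame: the origin (TCP) lies on the mounting face of the last link; the fingertips stand 182 mm ahead of it and the grasp point (between the pads) lies 164 mm ahead of it; z points along the fingers, y is the line along which they close (so a half turn about z gives the same grasp; the last joint's range is limited). The gripper opens to 87 mm and grips with 3 to 60 N. Pads are 19 mm wide; open, the fingers measure 117 mm over their backs; the gripper's body (75 mm by 190 mm) begins 51 mm behind the grasp point.
Start: joints at [66.813, 18.392, -4.016, 83.108, 1.295, 78.541, -3.26], TCP at [0.264, -0.594, 0.405] pointing down, gripper open.
Joint ranges: [-163.93, 163.93], [-17.29, 119.83], [-79.2, 71.16], [3.27, 140.29], [-89.18, 269.18], [5.43, 117.66], [-154.24, 154.24]. Speed limits (degrees/s): [147.25, 147.25, 180, 180, 180, 180, 180].

## Interface

Orientations are given as [roll, pitch, yaw] about the fixed x, y, z axes, in that order (R = Rz(yaw) Ry(pitch) Rx(roll)).
In Python, from cell import env gives the robot as it stands.
- The arm moves only by the tool servo_tool, never from a script. Its argument "plan" is a list of rows, each an object with "xyz": the shift along the tool's x, y, z in cm, a list of three; "twist": the turn, a rotation vector about the tool's x, y, z in degrees, a list of three; "jaw": the closure, from 0 (fully open) to 1 (shut). In form: [{"xyz": [x, y, z], "twist": [wx, wy, wz], "jaw": jaw}, ...]. A call has 1 to 10 rows; each row is the pose to reach, as a shift and turn from the pose commanded when the call began, along the tool's axes at that moment; what a row does not reach only later rows make up. A row lasts 1/12 s, in which the tool goes at most 41.7 mm and 7.16 degrees, less where a joint would pass 70% of its speed; a pose out of reach is approached as far as the arm can. A call with a gripper value outside its range is refused whole. The fingers move at their own pace and stop on an object; "newtons" is the grip in N (left out, the last holds). Time passes only in rows, so rows that repeat a pose let the fingers close. It gives the time, the measured TCP pose, the force, the opening and the grip force at its end, in the units of the state.
- env.get_obs(): the state, without advancing time (a new reading comes with each control period).
- env.read_camera(name): name is "scene" or "side" or "wrist"; returns a dict with "img" (420x560x3 uint8, red, green, blue), "camera_matrix" (3x3 intrinsics, pixels), "R" (3x3) and "t" (3): a world point X has camera coordinates R X + t. Camera axes: x right, y down, z forward; pixel columns grow to the right and rows downward; lengths in m; the calibration is good to about 2 mm. A picture is of the moment at which its call begins. There is no depth.
- env.sign_off(): hands the job in; it is judged then, once.
The state is a dict: "time_s": time; "qpos": joint angles; "joint_velocities": joint speeds; "effort": joint torques, N m; "tool_pos": TCP position; "tool_rot": TCP orientation; "force": force on the tool from outside, world axes, zero at the start; "wrist_torque": the same for the moment, N m; "grip_width": finger opening in m; "grasp_force": force on a finger pad.
Only numpy, scipy, OpenCV 4.12 (cv2) and the standard library are available. Lean on these libraries where they do the work, as an engineer would, in place of code of your own. Each camera call takes 0.05 s, during which the arm holds its last target. There are 200 camera calls.

## Task

On the worktop to the right of the sink, set out the hand-washing kit round the white soap dish: lay the soap bar flat in the dish, lengthwise and centred, and the nail brush bristles down on top of the soap, lengthwise along its middle. Set the sink plug flat on the worktop, ring up, midway between the centres of the dish and the steel beaker, and lay the tube flat on the worktop in front of the dish (on the robot's side), parallel to the dish's long side, centred on it and about 4 cm clear of it. Leave the scoop, the tape measure and the masking tape where they are; the spare soap and brush behind the sink are not part of the job.

Things in the scene. Friction and masses are not known exactly. Their poses are not given: they have to be found in the camera images.
- soap_bar: pink bar of soap with rounded corners, 51 (x) x 80 (y) x 24 mm high, 0.09 kg, loose, flat on the worktop near the robot (not the one behind the sink). Origin at the centre of its underside, y along its length, z up; its flat bearing top is 25 mm above the origin. Grasp across x (51 mm).
- nail_brush: nail brush with a smooth purple oval back and pale bristles, 30 (x) x 85 (y) x 23 mm high, loose, bristles down on the worktop near the robot (not the one behind the sink). Origin at the centre of its underside (bristle tips), y along its length, z up. Grasp across x (30 mm) at the middle.
- plug: round black rubber sink plug, 56 mm across, rim top 21 mm high, with a wire ring on top that reaches 32 mm; loose, standing ring up. Origin at the centre of its underside, z up. Grasp across the rim (56 mm) in any direction; the wire ring is only for show.
- tube: pale squeeze tube with a cap, 146 mm long (y), 43 mm wide (x), up to 30 mm high at the cap, 0.05 kg, loose, lying flat. Origin on its underside at the middle of its length, y along its length, z up. Grasp across x (at most 43 mm) at the middle.
- soap_dish: white rectangular draining soap dish, fixed: 82 (x) x 112 (y) mm outside, 12 mm high, wall 4 mm, so 74 x 104 mm inside; the soap rests on ribs whose tops are 8 mm above the worktop. Origin at the centre of its underside, y along its long side, x along its short side, -x towards the robot (turned by at most about 7 degrees). The soap is to lie with its length along y.
- beaker: plain open steel beaker (rinsing cup), round, 76 mm across the rim, 90 mm tall, empty, fixed to the worktop. It stands on the line of the dish's long (y) axis, 260 mm from the dish centre to centre, to its left or to its right. Origin at the centre of its underside.
- scoop: bystander: pale plastic measuring scoop, 89 x 99 x 38 mm, on the worktop at the left. Origin at the centre of its underside. Leave it alone.
- tape_measure: bystander: yellow tape measure, 77 x 35 x 56 mm, on the worktop behind the gap between dish and beaker. Origin at the centre of its underside. Leave it alone.
- masking_tape: bystander: roll of masking tape lying flat, 98 mm across, 25 mm high, on the worktop at the right. Origin at the centre of its underside. Leave it alone.
Mind the look-alikes: they are no part of the job. There is more than one size of the nail_brush; the job needs the larger.

How it is judged (in metres and radians):
At the end, for the whole second after the job is handed in: Soap flat in dish (15 mm); brush bristles down on the soap (13 mm), both lengthwise within 0.25 rad; plug flat, 15 mm from the dish-beaker line, under 145 mm from each; tube in front, centre 82 to 122 mm from the dish centre, 18 mm off its middle, parallel within 0.17 rad; all at rest (horizontal distance between soap_bar and soap_dish below 0.015 m and height (world z) of soap_bar between 0.003 and 0.014 m and angle between each of soap_bar, plug's own z axis and vertical below 0.12 rad and angle between the y axis of soap_bar and the y axis of soap_dish, either way round below 0.25 rad and horizontal distance between nail_brush and soap_bar below 0.013 m and z of nail_brush in the frame of soap_bar between 0.02 and 0.03 m and angle between nail_brush's own z axis and vertical below 0.15 rad and angle between the y axis of nail_brush and the y axis of soap_bar, either way round below 0.25 rad and x of plug in the frame of soap_dish between -0.015 and 0.015 m and horizontal distance between plug and soap_dish below 0.145 m and horizontal distance between plug and beaker below 0.145 m and height (world z) of plug below 0.006 m and x of tube in the frame of soap_dish between -0.122 and -0.082 m and y of tube in the frame of soap_dish between -0.018 and 0.018 m and angle between the y axis of tube and the y axis of soap_dish, either way round below 0.17 rad and height (world z) of tube below 0.035 m and linear speed of each of soap_bar, nail_brush, plug, tube below 0.02 m/s); the robot touches nothing.
It fails at once if a bystander (scoop, tape measure or masking tape) is moved more than 20 mm (distance of any of scoop, tape_measure, masking_tape from where it was at the start of the episode above 0.02 m).
It also fails if it takes over 115 s, if anything falls off the work surface, if the arm or the gripper's body presses on something with over 40 N, if the wrist force passes 120 N, or if a joint passes its speed limit or range.

## Working session

There is one attempt and no reset: what is moved stays moved. The work goes in short steps, Python scripts to look and compute and a tool call to move; the robot and the scene stay as the last step left them, time stands still between calls to the robot, and variables do not carry over. Pictures are saved under pics/ and viewed, at most 14 in all, crops included, and the job is handed in when it is done.

Besides the shell and the picture viewer there is one more tool, called after ">>>" as name(argument=value, ...), one argument or row to a line, values as JSON. servo_tool: Moves the arm, as the interface text tells. Its arguments: {"type":"object","properties":{"plan":{"type":"array","items":{"type":"object","properties":{"xyz":{"type":"array","items":{"type":"number"}},"twist":{"type":"array","items":{"type":"number"}},"jaw":{"type":"number"}}}},"newtons":{"type":"number"}},"required":["plan"]}

```bash
mkdir -p pics; cat > h.py <<'E'
import numpy as np, cv2
from cell import env
def shot(n,f):
    c=env.read_camera(n); cv2.imwrite('pics/'+f,c['img'][:,:,::-1]); np.savez('pics/'+f[:-4]+'.npz',**c); return c
def ray(c,uv,z):
    K,R,t=c['camera_matrix'],c['R'],np.array(c['t'])
    d=R.T@np.linalg.inv(K)@np.array([uv[0],uv[1],1.]); o=-R.T@t
    return o+d*(z-o[2])/d[2]
def proj(c,X):
    p=c['camera_matrix']@(c['R']@np.array(X)+c['t']); return p[:2]/p[2]
E
python3 - <<'E'
from h import *
o=env.get_obs(); print({k:np.round(v,3) for k,v in o.items()})
for n in ['scene','side','wrist']:
    c=shot(n,n+'0.png'); print(n,np.round(-np.array(c['R']).T@c['t'],3))
E
```

```text
{'time_s': np.float64(0.0), 'qpos': array([66.811, 18.438, -4.015, 83.175,  1.294, 78.54 , -3.259]), 'joint_velocities': array([-0.076, -0.099, -0.021,  0.063, -0.012,  0.086,  0.009]), 'effort': array([ 0.0000e+00, -4.9129e+01, -4.0400e-01, -3.1253e+01, -6.4000e-02,
        4.3000e-02,  0.0000e+00]), 'tool_pos': array([ 0.264, -0.594,  0.404]), 'tool_rot': array([-1.79892e+02,  5.00000e-03,  2.39990e+01]), 'force': array([ 0.25 ,  0.897, -0.031]), 'wrist_torque': array([ 0.011, -0.048,  0.044]), 'grasp_force': np.float64(0.0), 'grip_width': np.float64(0.087)}
scene [ 0.292 -0.66   0.921]
side [0.075 0.996 0.487]
wrist [ 0.326 -0.566  0.383]
```

View pics/scene0.png

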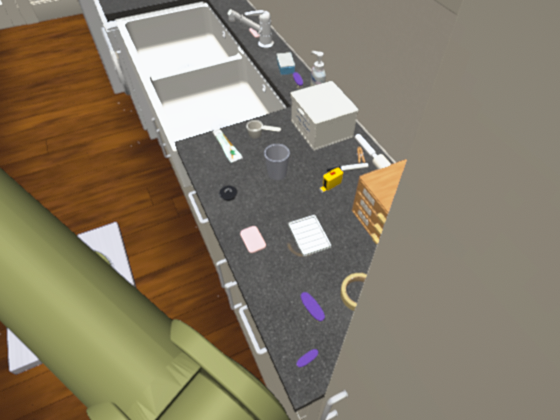

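View pics/side0.png

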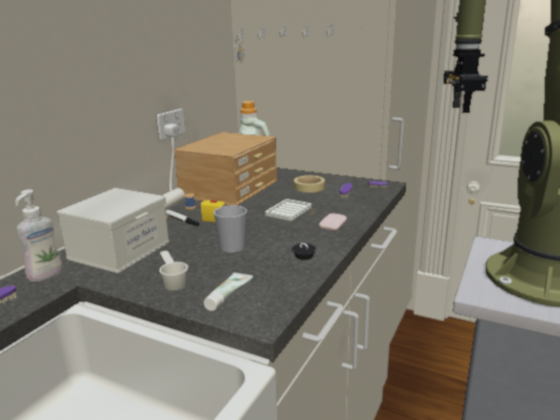

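The scene view shows these candidates:
- **Soap:** (253,239) near the robot. The pink one at (255,33) behind the sink is a look-alike.
- **Brush:** large purple at (313,306), smaller at (307,357), spare at (298,78) behind the sink. I choose (313,306).
- **Plug:** (229,192). **Tube:** (228,146). **Dish:** (310,235). **Beaker:** (277,160).
- **Bystanders:** scoop (258,128), tape measure (333,179), masking tape (357,290).

Next I measure them and make a close crop to check.

```bash
cat > m.py <<'E'
from h import *
def blobs(c,lo,hi,zt,amin=60,roi=None):
    hsv=cv2.cvtColor(c['img'],cv2.COLOR_RGB2HSV); m=cv2.inRange(hsv,lo,hi)
    if roi: k=np.zeros_like(m); k[roi[1]:roi[3],roi[0]:roi[2]]=1; m*=k
    m=cv2.morphologyEx(m,cv2.MORPH_CLOSE,np.ones((3,3),np.uint8))
    for q in cv2.findContours(m,cv2.RETR_EXTERNAL,cv2.CHAIN_APPROX_NONE)[0]:
        if cv2.contourArea(q)<amin: continue
        P=np.array([ray(c,p[0],zt)[:2]*1000 for p in q],np.float32)
        (ctr,wh,a)=cv2.minAreaRect(P)
        L=a if wh[0]>wh[1] else a+90   # heading of long side, deg from +x
        print('  px',np.round(q[:,0].mean(0)),'xy mm',np.round(ctr,1),'size',np.round(sorted(wh),1),'long axis',round((L%180),1))
E
python3 - <<'E'
from m import *
c=dict(np.load('pics/scene0.npz')); hsv=cv2.cvtColor(c['img'],cv2.COLOR_RGB2HSV)
for p in [(253,239),(313,306),(229,192),(228,146),(310,235),(277,153),(360,290),(333,179),(210,180)]: print(p,hsv[p[1],p[0]],np.round(ray(c,p,0.01),3))
print('pink');blobs(c,(0,30,150),(12,120,255),.015,roi=(200,200,290,270))
print('purple');blobs(c,(125,80,60),(150,255,255),.016,30)
print('tube');blobs(c,(0,0,120),(180,90,255),.01,roi=(205,125,244,166))
print('dish');blobs(c,(0,0,120),(180,60,255),.010,roi=(285,208,335,260))
print('plug');blobs(c,(0,0,0),(180,255,30),.015,roi=(215,180,245,205))
print('mask');blobs(c,(15,60,120),(30,200,255),.02,roi=(335,265,380,315))
im=c['img'][115:370,170:400,::-1]; cv2.imwrite('pics/crop0.png',cv2.resize(im,None,fx=2.3,fy=2.3,interpolation=cv2.INTER_CUBIC))
E
```

```text
(253, 239) [175  18 244] [ 0.481 -0.075  0.01 ]
(313, 306) [131 141 196] [ 0.537 -0.322  0.01 ]
(229, 192) [110  28  54] [0.483 0.115 0.01 ]
(228, 146) [ 90   3 251] [0.552 0.307 0.01 ]
(310, 235) [100   3 246] [ 0.63  -0.131  0.01 ]
(277, 153) [120  11 121] [0.686 0.206 0.01 ]
(360, 290) [ 20  14 108] [ 0.666 -0.336  0.01 ]
(333, 179) [ 24 255 179] [0.795 0.025 0.01 ]
(210, 180) [ 0  3 92] [0.447 0.186 0.01 ]
pink
purple
  px [307. 358.] xy mm [ 464.4 -428.2] size [21.5 57.8] long axis 8.4
  px [312. 306.] xy mm [ 533.4 -322.3] size [31.9 86.7] long axis 98.2
  px [298.  79.] xy mm [935.2 545.1] size [30.6 90. ] long axis 79.8
tube
  px [223. 139.] xy mm [542.3 334. ] size [ 94.  206.3] long axis 81.8
dish
  px [309. 235.] xy mm [ 629.1 -126.9] size [ 90.4 124.7] long axis 85.4
plug
mask
  px [351. 288.] xy mm [ 643.6 -324.4] size [ 51.4 108.9] long axis 40.8
```

View pics/crop0.png

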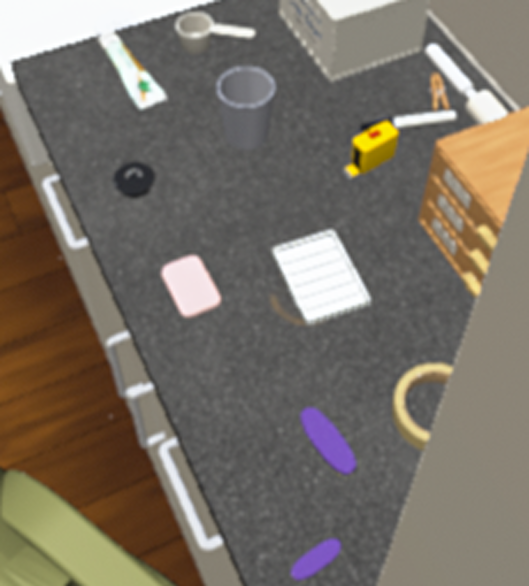

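The crop shows the large purple brush (87x32 mm measured) at crop (328,440), the soap at (190,285), the plug at (134,178), the tube at (133,70), the dish at (321,277) and the beaker at (245,105). I'll refine the masks.

```bash
python3 - <<'E'
from m import *
c=dict(np.load('pics/scene0.npz'))
print('pink');blobs(c,(0,0,150),(180,120,255),.022,roi=(235,220,275,258))
print('purple');blobs(c,(125,80,60),(150,255,255),.018,30,roi=(290,280,340,330))
print('dish');
for v in (120,150,180): blobs(c,(0,0,v),(180,40,255),.011,roi=(285,208,335,260))
print('tube')
for v in (150,180): blobs(c,(0,0,v),(180,120,255),.01,roi=(212,128,246,166))
print('plug')
for v in (35,45): blobs(c,(0,0,0),(180,255,v),.014,roi=(215,180,245,205))
g=cv2.cvtColor(c['img'],cv2.COLOR_RGB2GRAY)
print(g[186:202:2,216:244:2])
# beaker guess both signs
for s in (1,-1):
  a=np.radians(85.4); d=np.array([.629,-.127])+s*.26*np.array([np.cos(a),np.sin(a)]); print(d,proj(c,[*d,.09]),proj(c,[*d,0]))
print(ray(c,(277,153),.09), ray(c,(325,183),.0))
s=dict(np.load('pics/side0.npz'))
print('side');print('pink');blobs(s,(0,20,120),(180,120,255),.022,roi=(315,208,350,232))
print('dish');blobs(s,(0,0,150),(180,40,255),.011,roi=(262,195,316,222))
print('tube');blobs(s,(0,0,140),(180,60,255),.012,roi=(200,268,260,312))
E
```

```text
pink
  px [252. 239.] xy mm [478.2 -79.9] size [53.  83.1] long axis 90.0
purple
  px [312. 306.] xy mm [ 532.9 -323.1] size [31.8 86.5] long axis 98.2
dish
  px [309. 235.] xy mm [ 628.8 -127.5] size [ 90.3 124.5] long axis 85.4
  px [309. 234.] xy mm [ 628.9 -127.7] size [ 87.5 120.6] long axis 85.2
  px [309. 234.] xy mm [ 629.1 -126.7] size [ 85.7 116.5] long axis 85.3
tube
  px [226. 145.] xy mm [548.6 324.6] size [ 46.1 184.4] long axis 93.5
  px [226. 144.] xy mm [543.8 324.9] size [ 44.1 183.5] long axis 96.9
plug
[[ 92  96  98  88  64  54  48  48  64  78  91  89  94  99]
 [ 91  97  92  55  44  77  99  73  44  48  81  98  90  93]
 [ 95  96  58  43  80 116  69 112  61  43  54  91  94  92]
 [ 90  87  48  44  66  54  43  57  48  45  52  94  92  88]
 [ 93  94  66  46  46  47  46  45  46  45  67  94  87  89]
 [ 92  99  74  45  46  46  45  45  46  50  93  93  88  94]
 [ 95  98 103  72  47  45  44  43  38  62  99  94  90  95]
 [ 96  94  99  90  75  56  45  61  79  96 103  95  87  95]]
[0.64985172 0.13216251] [276.14745335 152.64691034] [276.50623547 173.2175266 ]
[ 0.60814828 -0.38616251] [356.00558704 302.19141028] [350.5754282  317.97464566]
[0.65152916 0.12967832 0.09      ] [7.69461504e-01 2.86117583e-02 1.11022302e-16]
side
pink
  px [333. 221.] xy mm [472.4 -61.3] size [ 57.4 106.6] long axis 91.7
dish
  px [288. 209.] xy mm [ 627.2 -119.3] size [ 93.4 133.8] long axis 86.3
tube
  px [226. 289.] xy mm [543.1 324.4] size [ 44.4 142.7] long axis 90.8
```

```bash
cat > g.py <<'E'
import sys
from h import *
from scipy.spatial.transform import Rotation as Ro
def go(x,y,z,yaw):
    o=env.get_obs(); R=Ro.from_euler('xyz',o['tool_rot'],degrees=True); T=Ro.from_euler('xyz',[180,0,yaw],degrees=True)
    d=R.inv().apply(np.array([x,y,z])-o['tool_pos'])*100; w=(R.inv()*T).as_rotvec(degrees=True)
    print('xyz cm',np.round(d,2),'twist',np.round(w,2),'rows',round(max(np.linalg.norm(d)/4.17,np.linalg.norm(w)/7.16),1),'t',o['time_s'],'at',np.round(o['tool_pos'],4),np.round(o['tool_rot'],2),'w',round(float(o['grip_width']),4))
if __name__=='__main__': go(*map(float,sys.argv[1:]))
E
python3 g.py .478 -.080 .36 90
```

```text
xyz cm [ 40.42 -38.23   4.44] twist [-8.0e-02 -4.0e-02 -6.6e+01] rows 13.4 t 0.15 at [ 0.2642 -0.5937  0.4039] [-1.7992e+02  1.0000e-02  2.4000e+01] w 0.0872
```

>>> servo_tool(
  plan=[
    {"xyz":[40.4,-38.2,4.4],"twist":[0,0,-66],"jaw":0},
    {"xyz":[40.4,-38.2,4.4],"twist":[0,0,-66],"jaw":0},
    {"xyz":[40.4,-38.2,4.4],"twist":[0,0,-66],"jaw":0},
    {"xyz":[40.4,-38.2,4.4],"twist":[0,0,-66],"jaw":0},
    {"xyz":[40.4,-38.2,4.4],"twist":[0,0,-66],"jaw":0},
    {"xyz":[40.4,-38.2,4.4],"twist":[0,0,-66],"jaw":0},
    {"xyz":[40.4,-38.2,4.4],"twist":[0,0,-66],"jaw":0},
    {"xyz":[40.4,-38.2,4.4],"twist":[0,0,-66],"jaw":0},
    {"xyz":[40.4,-38.2,4.4],"twist":[0,0,-66],"jaw":0},
    {"xyz":[40.4,-38.2,4.4],"twist":[0,0,-66],"jaw":0},
  ],
)

```text
time_s: 0.98
tool_pos: [0.4241, -0.2083, 0.3717]
tool_rot: [-180.0, 0.0, 90.3]
force: [1.9, -0.3, -0.4]
grip_width: 0.0871
grasp_force: 0.0
```

```bash
python3 g.py .478 -.080 .36 90
```

```text
xyz cm [12.81  5.45  1.16] twist [-0.01  0.04  0.3 ] rows 3.3 t 0.9833 at [ 0.4241 -0.2083  0.3717] [-1.7999e+02  4.0000e-02  9.0300e+01] w 0.0871
```

>>> servo_tool(
  plan=[
    {"xyz":[12.5,5.4,1.1],"twist":[0,0,0],"jaw":0},
    {"xyz":[12.5,5.4,1.1],"twist":[0,0,0],"jaw":0},
    {"xyz":[12.5,5.4,1.1],"twist":[0,0,0],"jaw":0},
    {"xyz":[12.5,5.4,1.1],"twist":[0,0,0],"jaw":0},
    {"xyz":[12.5,5.4,1.1],"twist":[0,0,0],"jaw":0},
    {"xyz":[12.5,5.4,1.1],"twist":[0,0,0],"jaw":0},
  ],
)

```text
time_s: 1.48
tool_pos: [0.478, -0.0849, 0.3606]
tool_rot: [-180.0, 0.0, 90.1]
force: [-0.9, 0.2, 0.8]
grip_width: 0.0871
grasp_force: 0.0
```

```bash
python3 g.py .478 -.080 .36 90; python3 - <<'E'
from m import *
c=shot('wrist','w1.png')
print(np.round(proj(c,[.478,-.08,.02])),np.round(proj(c,[.629,-.127,.01])),np.round(proj(c,[.485,.115,.015])))
E
```

```text
xyz cm [0.49 0.   0.06] twist [-0.04  0.02  0.12] rows 0.1 t 1.4833 at [ 0.478  -0.0849  0.3606] [-1.7996e+02  2.0000e-02  9.0120e+01] w 0.0871
[284. 194.] [419. 234.] [292. -18.]
```

View pics/w1.png

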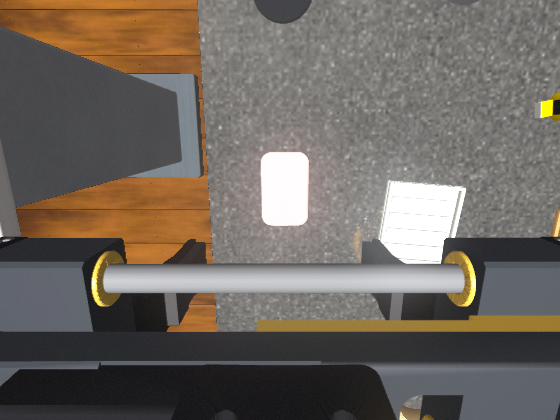

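The wrist view shows the soap at (285,189), part of the dish at (420,225) and the plug cut off at (283,0).

```bash
python3 - <<'E'
from m import *
c=dict(np.load('pics/w1.npz'))
for z in (.02,.024): blobs(c,(0,0,200),(180,255,255),z,roi=(240,130,330,240))
E
python3 g.py .478 -.080 .25 90
```

```text
px [284. 188.] xy mm [478.5 -75.2] size [49.5 77.4] long axis 90.1
  px [284. 188.] xy mm [478.4 -74.4] size [48.9 76.4] long axis 90.1
xyz cm [ 0.63  0.04 11.06] twist [-0.05  0.04 -0.03] rows 2.7 t 1.5333 at [ 0.4777 -0.0862  0.3606] [-1.7995e+02  4.0000e-02  8.9970e+01] w 0.0872
```

>>> servo_tool(
  plan=[
    {"xyz":[0.9,0,4],"twist":[0,0,0],"jaw":0},
    {"xyz":[0.9,0,8],"twist":[0,0,0],"jaw":0},
    {"xyz":[0.9,0,12],"twist":[0,0,0],"jaw":0},
    {"xyz":[0.9,0,15],"twist":[0,0,0],"jaw":0},
    {"xyz":[0.9,0,17],"twist":[0,0,0],"jaw":0},
    {"xyz":[0.9,0,17],"twist":[0,0,0],"jaw":0},
    {"xyz":[0.9,0,17],"twist":[0,0,0],"jaw":0},
    {"xyz":[0.9,0,17],"twist":[0,0,0],"jaw":0.6},
    {"xyz":[0.9,0,17],"twist":[0,0,0],"jaw":0.6},
    {"xyz":[0.9,0,17],"twist":[0,0,0],"jaw":0.6},
  ],
  newtons=15,
)

```text
time_s: 2.37
tool_pos: [0.4788, -0.0769, 0.1926]
tool_rot: [179.8, 0.1, 90.0]
force: [0.1, -0.2, 0.6]
grip_width: 0.0743
grasp_force: 0.0
```

>>> servo_tool(
  plan=[
    {"xyz":[0,0,0],"twist":[0,0,0],"jaw":0.6},
    {"xyz":[0,0,0],"twist":[0,0,0],"jaw":0.6},
    {"xyz":[0,0,-2],"twist":[0,0,0],"jaw":0.6},
    {"xyz":[0,0,-5],"twist":[0,0,0],"jaw":0.6},
    {"xyz":[0,0,-5],"twist":[0,0,0],"jaw":0.6},
    {"xyz":[0,0,-5],"twist":[0,0,0],"jaw":0.6},
  ],
)

```text
time_s: 2.87
tool_pos: [0.4789, -0.0765, 0.2428]
tool_rot: [179.8, 0.1, 90.0]
force: [0.1, 0.4, -0.7]
grip_width: 0.038
grasp_force: 0.0
```

```bash
python3 g.py .629 -.127 .24 85.4; python3 - <<'E'
from m import *
print(env.get_obs()['grasp_force'])
c=shot('wrist','w2.png')
E
```

```text
xyz cm [-5.05 15.01  0.35] twist [0.24 0.1  4.59] rows 3.8 t 2.8667 at [ 0.4789 -0.0765  0.2428] [1.7976e+02 1.1000e-01 8.9990e+01] w 0.038
0.0
```

View pics/w2.png

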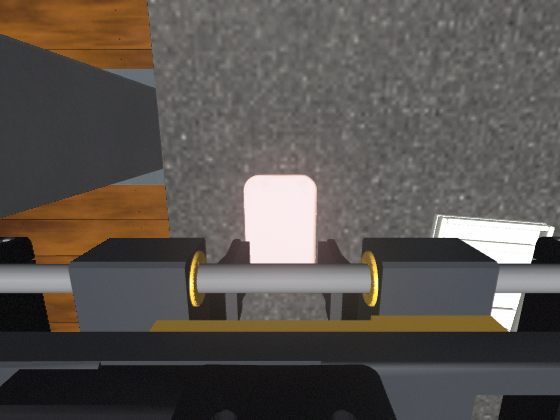

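The soap at (280,220) is still on the worktop because I lifted before the slow fingers closed. I'll reopen, descend and wait longer.

>>> servo_tool(
  plan=[
    {"xyz":[0,0,0],"twist":[0,0,0],"jaw":0},
    {"xyz":[0,0,0],"twist":[0,0,0],"jaw":0},
    {"xyz":[0,0,0],"twist":[0,0,0],"jaw":0},
    {"xyz":[0,0,0],"twist":[0,0,0],"jaw":0},
    {"xyz":[0,0,0],"twist":[0,0,0],"jaw":0},
    {"xyz":[0,0,0],"twist":[0,0,0],"jaw":0},
    {"xyz":[0,0,0],"twist":[0,0,0],"jaw":0},
    {"xyz":[0,0,0],"twist":[0,0,0],"jaw":0},
    {"xyz":[0,0,0],"twist":[0,0,0],"jaw":0},
    {"xyz":[0,0,0],"twist":[0,0,0],"jaw":0},
  ],
)

```text
time_s: 3.75
tool_pos: [0.478, -0.0764, 0.2409]
tool_rot: [180.0, 0.0, 90.0]
force: [0.5, -0.1, 0.0]
grip_width: 0.0856
grasp_force: 0.0
```

```bash
python3 g.py .4785 -.077 .191 90; python3 - <<'E'
from m import *
c=dict(np.load('pics/w2.npz'))
for p in [(280,175),(244,200),(317,200)]: print(np.round(ray(c,p,.022),4))
E
```

```text
xyz cm [-0.06  0.05  4.99] twist [ 0.    0.01 -0.  ] rows 1.2 t 3.75 at [ 0.478  -0.0764  0.2409] [1.8e+02 1.0e-02 9.0e+01] w 0.0856
[ 0.4774 -0.0358  0.022 ]
[ 0.4536 -0.0523  0.022 ]
[ 0.5018 -0.0524  0.022 ]
```

>>> servo_tool(
  plan=[
    {"xyz":[0,0,3],"twist":[0,0,0],"jaw":0},
    {"xyz":[0,0,5],"twist":[0,0,0],"jaw":0},
    {"xyz":[0,0,5],"twist":[0,0,0],"jaw":0},
    {"xyz":[0,0,5],"twist":[0,0,0],"jaw":0.7},
    {"xyz":[0,0,5],"twist":[0,0,0],"jaw":0.7},
    {"xyz":[0,0,5],"twist":[0,0,0],"jaw":0.7},
    {"xyz":[0,0,5],"twist":[0,0,0],"jaw":0.7},
    {"xyz":[0,0,5],"twist":[0,0,0],"jaw":0.7},
    {"xyz":[0,0,5],"twist":[0,0,0],"jaw":0.7},
    {"xyz":[0,0,5],"twist":[0,0,0],"jaw":0.7},
  ],
  newtons=15,
)

```text
time_s: 4.58
tool_pos: [0.4782, -0.0765, 0.1913]
tool_rot: [180.0, 0.0, 90.0]
force: [-0.0, -0.0, 3.4]
grip_width: 0.0505
grasp_force: 15.0
```

>>> servo_tool(
  plan=[
    {"xyz":[0,0,0],"twist":[0,0,0],"jaw":0.7},
    {"xyz":[0,0,0],"twist":[0,0,0],"jaw":0.7},
    {"xyz":[0,0,0],"twist":[0,0,0],"jaw":0.7},
    {"xyz":[0,0,0],"twist":[0,0,0],"jaw":0.7},
    {"xyz":[0,0,-2],"twist":[0,0,0],"jaw":0.7},
    {"xyz":[0,0,-5],"twist":[0,0,0],"jaw":0.7},
    {"xyz":[0,0,-7],"twist":[0,0,0],"jaw":0.7},
    {"xyz":[0,0,-7],"twist":[0,0,0],"jaw":0.7},
  ],
)

```text
time_s: 5.25
tool_pos: [0.4797, -0.0764, 0.2645]
tool_rot: [179.6, 0.1, 90.0]
force: [0.6, 0.5, -1.1]
grip_width: 0.0508
grasp_force: 15.0
```

```bash
python3 g.py .629 -.127 .25 85.4; python3 -c "
from h import *
print(env.get_obs()['grasp_force'])
c=shot('wrist','w3.png')
for r in (180,200): print(c['img'][r,230:330:10,1])"
```

```text
xyz cm [-5.06 14.92  1.56] twist [0.39 0.1  4.6 ] rows 3.8 t 5.25 at [ 0.4797 -0.0764  0.2645] [1.7961e+02 1.2000e-01 9.0000e+01] w 0.0508
14.999620914459229
[ 97 112 117 103 103  98  98 107 104  95]
[104 227 230 229 231 232 232 233 228 232]
```

```bash
python3 -c "
from h import *
c=dict(np.load('pics/w1.npz'))
a,b=[ray(c,p,.012)[:2] for p in ((388,181),(465,187))]
u=(b-a)/np.linalg.norm(b-a); print(a,b,np.linalg.norm(b-a),np.degrees(np.arctan2(u[1],u[0])),(a+b)/2+.056*np.array([u[1],-u[0]]))"
```

```text
[ 0.58880425 -0.06723203] [ 0.67170919 -0.07360571] 0.08314958289527681 -4.396222297955792 [ 0.62596413 -0.12625411]
```

>>> servo_tool(
  plan=[
    {"xyz":[-5.0,14.8,0],"twist":[0,0,4.5],"jaw":0.7},
    {"xyz":[-5.0,14.8,0],"twist":[0,0,4.5],"jaw":0.7},
    {"xyz":[-5.0,14.8,0],"twist":[0,0,4.5],"jaw":0.7},
    {"xyz":[-5.0,14.8,0],"twist":[0,0,4.5],"jaw":0.7},
    {"xyz":[-5.0,14.8,1.5],"twist":[0,0,4.5],"jaw":0.7},
    {"xyz":[-5.0,14.8,2.5],"twist":[0,0,4.5],"jaw":0.7},
    {"xyz":[-5.0,14.8,2.5],"twist":[0,0,4.5],"jaw":0.7},
    {"xyz":[-5.0,14.8,2.5],"twist":[0,0,4.5],"jaw":0.7},
  ],
)

```text
time_s: 5.97
tool_pos: [0.6244, -0.1257, 0.2336]
tool_rot: [-179.7, -0.0, 85.6]
force: [-0.3, 1.0, -1.1]
grip_width: 0.0508
grasp_force: 15.0
```

```bash
python3 g.py .628 -.1265 .1995 85.5; python3 -c "
from h import *
c=shot('wrist','w4.png')"
```

```text
xyz cm [-0.05  0.38  3.41] twist [-0.28 -0.04  0.05] rows 0.8 t 5.9667 at [ 0.6244 -0.1257  0.2336] [-1.7972e+02 -4.0000e-02  8.5550e+01] w 0.0508
```

View pics/w4.png

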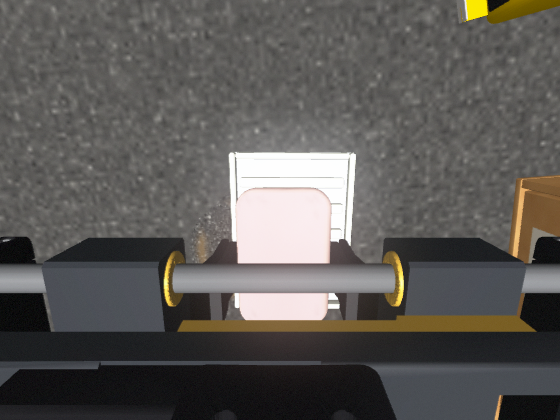

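The soap sits over the dish. The dish's far corners are at (231,154) and (355,155).

```bash
python3 -c "
from h import *
c=dict(np.load('pics/w4.npz'))
a,b=[ray(c,p,.012)[:2] for p in ((231,154),(355,154.5))]
u=(b-a)/np.linalg.norm(b-a); print(a,b,np.linalg.norm(b-a),np.degrees(np.arctan2(u[1],u[0])),(a+b)/2+.056*np.array([u[1],-u[0]]))"; python3 g.py .628 -.1265 .1995 85.5
```

```text
[ 0.5939199  -0.06860256] [ 0.67289193 -0.07512166] 0.07924065555802337 -4.719036632692156 [ 0.62879881 -0.12767228]
xyz cm [-0.05  0.33  3.54] twist [-0.14 -0.01  0.05] rows 0.9 t 6.0167 at [ 0.6249 -0.1258  0.2349] [-1.7986e+02 -1.0000e-02  8.5550e+01] w 0.0509
```

>>> servo_tool(
  plan=[
    {"xyz":[-0.1,0.4,1.5],"twist":[0,0,0],"jaw":0.7},
    {"xyz":[-0.1,0.4,2.8],"twist":[0,0,0],"jaw":0.7},
    {"xyz":[-0.1,0.4,3.5],"twist":[0,0,0],"jaw":0.7},
    {"xyz":[-0.1,0.4,3.5],"twist":[0,0,0],"jaw":0.7},
    {"xyz":[-0.1,0.4,3.5],"twist":[0,0,0],"jaw":0.7},
    {"xyz":[-0.1,0.4,3.5],"twist":[0,0,0],"jaw":0.2},
    {"xyz":[-0.1,0.4,3.5],"twist":[0,0,0],"jaw":0.2},
    {"xyz":[-0.1,0.4,3.5],"twist":[0,0,0],"jaw":0.2},
    {"xyz":[-0.1,0.4,3.5],"twist":[0,0,0],"jaw":0.2},
    {"xyz":[-0.1,0.4,3.5],"twist":[0,0,0],"jaw":0.2},
  ],
)

```text
time_s: 6.85
tool_pos: [0.63, -0.1278, 0.2011]
tool_rot: [180.0, 0.0, 85.5]
force: [0.3, -1.0, 0.5]
grip_width: 0.0684
grasp_force: 0.0
```

>>> servo_tool(
  plan=[
    {"xyz":[0,0,-2],"twist":[0,0,0],"jaw":0},
    {"xyz":[0,0,-6],"twist":[0,0,0],"jaw":0},
    {"xyz":[0,0,-10],"twist":[0,0,0],"jaw":0},
    {"xyz":[0,0,-14],"twist":[0,0,0],"jaw":0},
    {"xyz":[-6,0,-16],"twist":[0,0,0],"jaw":0},
    {"xyz":[-10,0,-16],"twist":[0,0,0],"jaw":0},
    {"xyz":[-10,0,-16],"twist":[0,0,0],"jaw":0},
    {"xyz":[-10,0,-16],"twist":[0,0,0],"jaw":0},
    {"xyz":[-10,0,-16],"twist":[0,0,0],"jaw":0},
  ],
)

```text
time_s: 7.6
tool_pos: [0.6215, -0.2295, 0.3609]
tool_rot: [180.0, 0.0, 85.3]
force: [-0.2, 0.6, 0.4]
grip_width: 0.0871
grasp_force: 0.0
```

```bash
python3 g.py .533 -.323 .32 98; python3 - <<'E'
from m import *
c=shot('wrist','w5.png')
blobs(c,(0,0,160),(180,255,255),.031,300)
E
```

```text
xyz cm [-10.05  -8.05   4.09] twist [  0.     0.02 -12.72] rows 3.2 t 7.6 at [ 0.6215 -0.2295  0.3609] [1.800e+02 2.000e-02 8.528e+01] w 0.0871
  px [353. 309.] xy mm [ 689.8 -359.6] size [19. 49.] long axis 45.1
  px [216. 303.] xy mm [ 535.7 -342.4] size [28.6 31.3] long axis 85.2
  px [283. 282.] xy mm [ 613.9 -319.3] size [ 18.  394.4] long axis 175.2
  px [326. 259.] xy mm [ 661.6 -295.4] size [11.2 58. ] long axis 176.8
  px [435. 159.] xy mm [ 777.5 -207.6] size [ 12.8 204. ] long axis 89.9
  px [460. 145.] xy mm [ 802.4 -192.9] size [ 17.1 180.3] long axis 90.0
  px [279.  95.] xy mm [ 623.7 -129.6] size [ 86.3 107. ] long axis 85.2
  px [495. 143.] xy mm [ 837.2 -188.3] size [ 24.5 194.8] long axis 90.1
  px [546. 132.] xy mm [ 875.1 -186.8] size [ 34.9 215.4] long axis 97.7
```

View pics/w5.png

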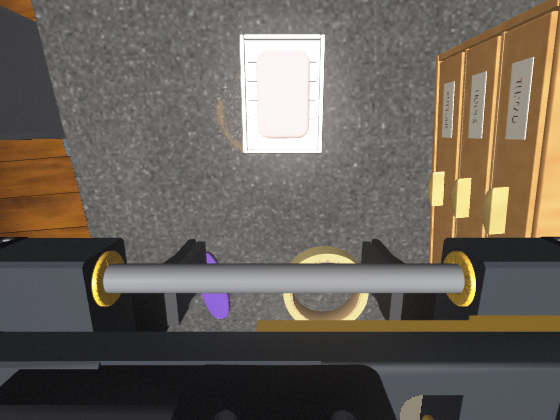

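The soap lies in the dish, centred at (283,94). I'll compute its pose and move over the brush at (215,290).

```bash
python3 - <<'E'
from m import *
c=dict(np.load('pics/w5.npz'))
blobs(c,(170,12,120),(180,255,255),.032,300,roi=(245,40,320,150)); blobs(c,(0,12,120),(15,255,255),.032,300,roi=(245,40,320,150))
for n,z,p in (('soap',.031,[(257,51),(309,51),(310,138),(258,138)]),('dish',.012,[(241,35),(324,35),(322,153),(243,153)])):
    print(n,np.round(np.mean([ray(c,q,z) for q in p],0),4))
E
python3 g.py .533 -.323 .32 98
```

```text
soap [ 0.6298 -0.1289  0.031 ]
dish [ 0.6289 -0.1274  0.012 ]
xyz cm [-10.25  -8.11   4.07] twist [  0.    -0.05 -12.54] rows 3.3 t 7.65 at [ 0.6219 -0.2273  0.3608] [-1.7999e+02 -5.0000e-02  8.5460e+01] w 0.0869
```

>>> servo_tool(
  plan=[
    {"xyz":[-14,-8,0],"twist":[0,0,-12.7],"jaw":0},
    {"xyz":[-14,-8,0],"twist":[0,0,-12.7],"jaw":0},
    {"xyz":[-14,-8,0],"twist":[0,0,-12.7],"jaw":0},
    {"xyz":[-14,-8,0],"twist":[0,0,-12.7],"jaw":0},
    {"xyz":[-14,-8,0],"twist":[0,0,-12.7],"jaw":0},
    {"xyz":[-14,-8,0],"twist":[0,0,-12.7],"jaw":0},
    {"xyz":[-14,-8,0],"twist":[0,0,-12.7],"jaw":0},
  ],
)

```text
time_s: 8.23
tool_pos: [0.5322, -0.3587, 0.3608]
tool_rot: [180.0, -0.1, 98.3]
force: [1.2, 0.5, -0.1]
grip_width: 0.087
grasp_force: 0.0
```

```bash
python3 g.py .533 -.323 .25 98; python3 - <<'E'
from m import *
c=shot('wrist','w6.png')
blobs(c,(125,80,60),(150,255,255),.018,30)
E
```

```text
xyz cm [ 3.5   0.58 11.09] twist [ 0.05 -0.08  0.33] rows 2.8 t 8.2333 at [ 0.5322 -0.3587  0.3608] [ 1.7995e+02 -8.0000e-02  9.8330e+01] w 0.087
  px [220. 248.] xy mm [ 472.3 -424. ] size [20.  39.4] long axis 8.3
  px [288. 165.] xy mm [ 532.1 -324.4] size [29.1 83.3] long axis 97.8
```

>>> servo_tool(
  plan=[
    {"xyz":[3.5,0.5,4],"twist":[0,0,0],"jaw":0.3},
    {"xyz":[3.5,0.5,8],"twist":[0,0,0],"jaw":0.3},
    {"xyz":[3.5,0.5,8],"twist":[0,0,0],"jaw":0.3},
    {"xyz":[3.5,0.5,8],"twist":[0,0,0],"jaw":0.3},
    {"xyz":[3.5,0.5,10],"twist":[0,0,0],"jaw":0.3},
    {"xyz":[3.5,0.5,13],"twist":[0,0,0],"jaw":0.3},
    {"xyz":[3.5,0.5,16],"twist":[0,0,0],"jaw":0.3},
    {"xyz":[3.5,0.5,17.4],"twist":[0,0,0],"jaw":0.3},
    {"xyz":[3.5,0.5,17.4],"twist":[0,0,0],"jaw":0.3},
    {"xyz":[3.5,0.5,17.4],"twist":[0,0,0],"jaw":0.3},
  ],
  newtons=12,
)

```text
time_s: 9.12
tool_pos: [0.532, -0.3258, 0.188]
tool_rot: [180.0, 0.0, 98.2]
force: [0.4, -0.0, 0.1]
grip_width: 0.061
grasp_force: 0.0
```

>>> servo_tool(
  plan=[
    {"xyz":[0,0,0],"twist":[0,0,0],"jaw":0.9},
    {"xyz":[0,0,0],"twist":[0,0,0],"jaw":0.9},
    {"xyz":[0,0,0],"twist":[0,0,0],"jaw":0.9},
    {"xyz":[0,0,0],"twist":[0,0,0],"jaw":0.9},
    {"xyz":[0,0,0],"twist":[0,0,0],"jaw":0.9},
    {"xyz":[0,0,0],"twist":[0,0,0],"jaw":0.9},
    {"xyz":[0,0,0],"twist":[0,0,0],"jaw":0.9},
    {"xyz":[0,0,0],"twist":[0,0,0],"jaw":0.9},
    {"xyz":[0,0,0],"twist":[0,0,0],"jaw":0.9},
    {"xyz":[0,0,0],"twist":[0,0,0],"jaw":0.9},
  ],
)

```text
time_s: 9.95
tool_pos: [0.5314, -0.3254, 0.1874]
tool_rot: [180.0, 0.0, 98.2]
force: [-1.3, 0.9, 4.9]
grip_width: 0.0287
grasp_force: 12.0
```

```bash
python3 g.py .6298 -.1289 .27 85.4; python3 -c "
from h import *
print(env.get_obs()['grasp_force'])"
```

```text
xyz cm [18.05 12.54 -8.27] twist [ 0.02  0.03 12.8 ] rows 5.6 t 9.95 at [ 0.5314 -0.3254  0.1874] [1.7999e+02 3.0000e-02 9.8200e+01] w 0.0287
12.000268301926553
```

>>> servo_tool(
  plan=[
    {"xyz":[0,0,-3],"twist":[0,0,0],"jaw":0.9},
    {"xyz":[0,0,-7],"twist":[0,0,0],"jaw":0.9},
    {"xyz":[2,1.3,-9],"twist":[0,0,2],"jaw":0.9},
    {"xyz":[5,3.5,-9],"twist":[0,0,5],"jaw":0.9},
    {"xyz":[8,5.5,-9],"twist":[0,0,8],"jaw":0.9},
    {"xyz":[11,7.6,-9],"twist":[0,0,12.8],"jaw":0.9},
    {"xyz":[14,9.7,-9],"twist":[0,0,12.8],"jaw":0.9},
    {"xyz":[16.5,11.5,-9],"twist":[0,0,12.8],"jaw":0.9},
    {"xyz":[17.8,12.5,-8.3],"twist":[0,0,12.8],"jaw":0.9},
    {"xyz":[17.8,12.5,-8.3],"twist":[0,0,12.8],"jaw":0.9},
  ],
)

```text
time_s: 10.78
tool_pos: [0.6307, -0.1249, 0.2684]
tool_rot: [-179.9, -0.2, 85.9]
force: [-1.0, 0.5, -1.1]
grip_width: 0.0286
grasp_force: 12.0
```

>>> servo_tool(
  plan=[
    {"xyz":[0,0,0],"twist":[0,0,0],"jaw":0.9},
    {"xyz":[0,0,0],"twist":[0,0,0],"jaw":0.9},
  ],
)

```text
time_s: 10.95
tool_pos: [0.6291, -0.1325, 0.2691]
tool_rot: [-179.9, 0.1, 85.3]
force: [0.1, -1.4, -0.9]
grip_width: 0.0288
grasp_force: 12.0
```

```bash
python3 -c "
from h import *
c=shot('wrist','w7.png')"; python3 g.py .6298 -.131 .221 85.4
```

```text
xyz cm [0.23 0.06 4.84] twist [-0.06  0.07 -0.13] rows 1.2 t 11.0 at [ 0.629  -0.1332  0.2694] [-1.7994e+02  7.0000e-02  8.5270e+01] w 0.0288
```

View pics/w7.png

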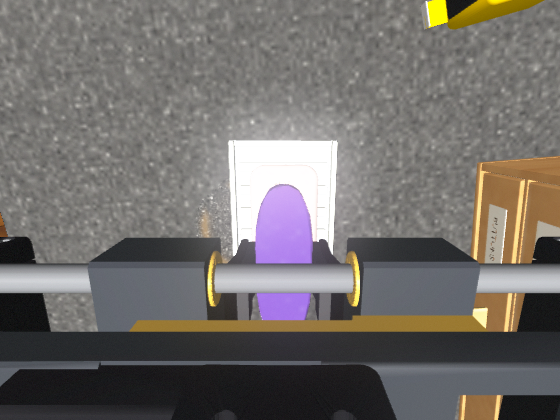

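The brush is held level over the soap, with both axes near column 285. Lower and release.

>>> servo_tool(
  plan=[
    {"xyz":[0.2,0,2],"twist":[0,0,0],"jaw":0.9},
    {"xyz":[0.2,0,4],"twist":[0,0,0],"jaw":0.9},
    {"xyz":[0.2,0,4.8],"twist":[0,0,0],"jaw":0.9},
    {"xyz":[0.2,0,4.8],"twist":[0,0,0],"jaw":0.9},
    {"xyz":[0.2,0,4.8],"twist":[0,0,0],"jaw":0.9},
    {"xyz":[0.2,0,4.8],"twist":[0,0,0],"jaw":0.9},
    {"xyz":[0.2,0,4.8],"twist":[0,0,0],"jaw":0.4},
    {"xyz":[0.2,0,4.8],"twist":[0,0,0],"jaw":0.4},
    {"xyz":[0.2,0,4.8],"twist":[0,0,0],"jaw":0.4},
    {"xyz":[0.2,0,4.8],"twist":[0,0,0],"jaw":0.4},
  ],
)

```text
time_s: 11.83
tool_pos: [0.63, -0.1293, 0.2224]
tool_rot: [179.9, 0.0, 85.4]
force: [-0.6, 0.6, -0.6]
grip_width: 0.0471
grasp_force: 0.0
```

>>> servo_tool(
  plan=[
    {"xyz":[0,0,0],"twist":[0,0,0],"jaw":0.4},
    {"xyz":[0,0,-2],"twist":[0,0,0],"jaw":0},
    {"xyz":[0,0,-6],"twist":[0,0,0],"jaw":0},
    {"xyz":[0,0,-10],"twist":[0,0,0],"jaw":0},
    {"xyz":[0,0,-14],"twist":[0,0,0],"jaw":0},
    {"xyz":[-6,0,-14],"twist":[0,0,0],"jaw":0},
    {"xyz":[-8,0,-14],"twist":[0,0,0],"jaw":0},
    {"xyz":[-8,0,-14],"twist":[0,0,0],"jaw":0},
    {"xyz":[-8,0,-14],"twist":[0,0,0],"jaw":0},
  ],
)

```text
time_s: 12.58
tool_pos: [0.6224, -0.2133, 0.3616]
tool_rot: [-180.0, 0.1, 85.0]
force: [-0.7, 0.5, 0.3]
grip_width: 0.0858
grasp_force: 0.0
```

```bash
python3 - <<'E'
from m import *
c=shot('wrist','w8.png')
blobs(c,(125,60,60),(150,255,255),.05,30)
E
python3 g.py .485 .03 .36 90
```

```text
px [284. 110.] xy mm [ 629.9 -128.5] size [28.7 83.5] long axis 85.7
xyz cm [ 22.82 -15.74   0.17] twist [-0.03 -0.01 -4.76] rows 6.6 t 12.6333 at [ 0.6229 -0.2104  0.3615] [-1.7997e+02 -1.0000e-02  8.5240e+01] w 0.0864
```

View pics/w8.png

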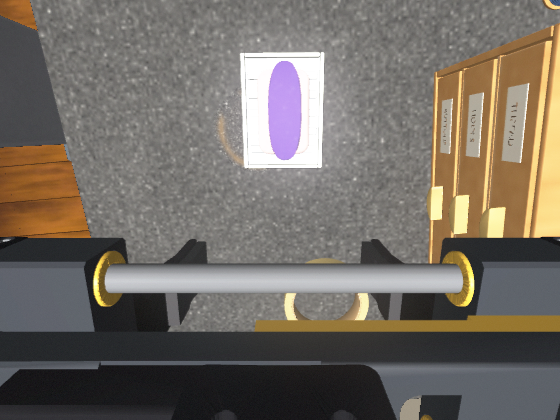

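The brush lies centred on the soap at (284,110). Next is the plug.

>>> servo_tool(
  plan=[
    {"xyz":[23,-15.7,0],"twist":[0,0,-4.8],"jaw":0},
    {"xyz":[23,-15.7,0],"twist":[0,0,-4.8],"jaw":0},
    {"xyz":[23,-15.7,0],"twist":[0,0,-4.8],"jaw":0},
    {"xyz":[23,-15.7,0],"twist":[0,0,-4.8],"jaw":0},
    {"xyz":[23,-15.7,0],"twist":[0,0,-4.8],"jaw":0},
    {"xyz":[23,-15.7,0],"twist":[0,0,-4.8],"jaw":0},
    {"xyz":[23,-15.7,0],"twist":[0,0,-4.8],"jaw":0},
    {"xyz":[23,-15.7,0],"twist":[0,0,-4.8],"jaw":0},
    {"xyz":[23,-15.7,0],"twist":[0,0,-4.8],"jaw":0},
  ],
)

```text
time_s: 13.38
tool_pos: [0.4843, 0.036, 0.3621]
tool_rot: [180.0, 0.1, 90.6]
force: [-0.7, -0.5, -0.7]
grip_width: 0.0872
grasp_force: 0.0
```

```bash
python3 - <<'E'
from m import *
c=shot('wrist','w9.png')
print(np.round(proj(c,[.485,.117,.015])))
for v in (55,70): blobs(c,(0,0,0),(180,255,v),.02,400,roi=(190,20,400,230))
E
python3 g.py .485 .117 .25 90
```

```text
[285. 118.]
xyz cm [ 8.31  0.04 11.19] twist [0.04 0.07 0.37] rows 3.3 t 13.4333 at [0.485 0.034 0.362] [1.7996e+02 7.0000e-02 9.0370e+01] w 0.0871
```

View pics/w9.png

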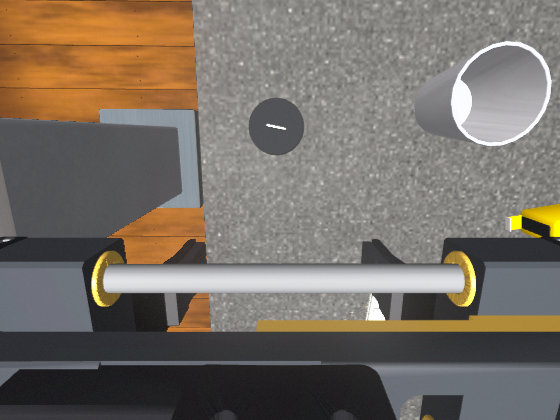

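The plug is centred at (276,126) with a radius of about 27 px. The beaker rim is at (502,94).

```bash
python3 - <<'E'
from h import *
c=dict(np.load('pics/w9.npz'))
print(ray(c,(276,126.5),.02),np.linalg.norm(ray(c,(249,126),.02)-ray(c,(303,126),.02)),'beaker',ray(c,(502,94),.09),[ray(c,(u,94),.09)[0] for u in (454,550)])
E
python3 g.py .4765 .109 .25 90
```

```text
[0.47624419 0.10894385 0.02      ] 0.05395122196755106 beaker [0.65017917 0.1331633  0.09      ] [np.float64(0.6135443241134283), np.float64(0.6868209501257703)]
xyz cm [ 7.52 -0.81 11.19] twist [0.04 0.07 0.37] rows 3.2 t 13.4333 at [0.485 0.034 0.362] [1.7996e+02 7.0000e-02 9.0370e+01] w 0.0871
```

>>> servo_tool(
  plan=[
    {"xyz":[4,-0.8,0],"twist":[0,0,0],"jaw":0},
    {"xyz":[7.5,-0.8,2],"twist":[0,0,0],"jaw":0},
    {"xyz":[7.5,-0.8,6],"twist":[0,0,0],"jaw":0},
    {"xyz":[7.5,-0.8,10],"twist":[0,0,0],"jaw":0},
    {"xyz":[7.5,-0.8,13],"twist":[0,0,0],"jaw":0},
    {"xyz":[7.5,-0.8,16],"twist":[0,0,0],"jaw":0},
    {"xyz":[7.5,-0.8,17.5],"twist":[0,0,0],"jaw":0},
    {"xyz":[7.5,-0.8,17.5],"twist":[0,0,0],"jaw":0},
    {"xyz":[7.5,-0.8,17.5],"twist":[0,0,0],"jaw":0.6},
    {"xyz":[7.5,-0.8,17.5],"twist":[0,0,0],"jaw":0.6},
  ],
  newtons=15,
)

```text
time_s: 14.27
tool_pos: [0.4776, 0.1071, 0.1865]
tool_rot: [-180.0, -0.0, 90.1]
force: [-0.9, -0.2, -0.1]
grip_width: 0.0798
grasp_force: 0.0
```

>>> servo_tool(
  plan=[
    {"xyz":[0,0,0],"twist":[0,0,0],"jaw":0.6},
    {"xyz":[0,0,0],"twist":[0,0,0],"jaw":0.6},
    {"xyz":[0,0,0],"twist":[0,0,0],"jaw":0.6},
    {"xyz":[0,0,0],"twist":[0,0,0],"jaw":0.6},
    {"xyz":[0,0,0],"twist":[0,0,0],"jaw":0.6},
    {"xyz":[0,0,0],"twist":[0,0,0],"jaw":0.6},
    {"xyz":[0,0,0],"twist":[0,0,0],"jaw":0.6},
    {"xyz":[0,0,0],"twist":[0,0,0],"jaw":0.6},
  ],
)

```text
time_s: 14.93
tool_pos: [0.4772, 0.1076, 0.1871]
tool_rot: [180.0, 0.0, 90.2]
force: [0.0, -1.5, 2.7]
grip_width: 0.0554
grasp_force: 15.0
```

```bash
python3 g.py .6395 .003 .24 90
```

```text
xyz cm [-10.52  16.2   -5.28] twist [0.02 0.03 0.19] rows 4.8 t 14.9333 at [0.4772 0.1076 0.1871] [1.7998e+02 3.0000e-02 9.0190e+01] w 0.0554
```

>>> servo_tool(
  plan=[
    {"xyz":[0,0,-3],"twist":[0,0,0],"jaw":0.6},
    {"xyz":[0,0,-7],"twist":[0,0,0],"jaw":0.6},
    {"xyz":[-4,0,-7],"twist":[0,0,0],"jaw":0.6},
    {"xyz":[-8,0,-7],"twist":[0,0,0],"jaw":0.6},
    {"xyz":[-10.5,4,-7],"twist":[0,0,0],"jaw":0.6},
    {"xyz":[-10.5,8,-7],"twist":[0,0,0],"jaw":0.6},
    {"xyz":[-10.5,12,-7],"twist":[0,0,0],"jaw":0.6},
    {"xyz":[-10.5,15,-7],"twist":[0,0,0],"jaw":0.6},
    {"xyz":[-10.5,16.2,-6],"twist":[0,0,0],"jaw":0.6},
    {"xyz":[-10.5,16.2,-4],"twist":[0,0,0],"jaw":0.6},
  ],
)

```text
time_s: 15.77
tool_pos: [0.6433, 0.0035, 0.2283]
tool_rot: [179.6, -0.1, 90.1]
force: [-0.0, 0.7, -0.6]
grip_width: 0.0557
grasp_force: 15.0
```

>>> servo_tool(
  plan=[
    {"xyz":[0,0,0],"twist":[0,0,0],"jaw":0.6},
    {"xyz":[0,0,0],"twist":[0,0,0],"jaw":0.6},
  ],
)

```text
time_s: 15.93
tool_pos: [0.6385, 0.0034, 0.2252]
tool_rot: [-179.8, -0.0, 90.2]
force: [-0.1, -0.0, -0.1]
grip_width: 0.0556
grasp_force: 15.0
```

```bash
python3 g.py .6395 .0025 .1875 90
```

```text
xyz cm [-0.09  0.12  3.77] twist [-0.24 -0.03  0.22] rows 0.9 t 15.9333 at [0.6385 0.0034 0.2252] [-1.7976e+02 -3.0000e-02  9.0220e+01] w 0.0556
```

>>> servo_tool(
  plan=[
    {"xyz":[0,0,1.5],"twist":[0,0,0],"jaw":0.6},
    {"xyz":[0,0,3],"twist":[0,0,0],"jaw":0.6},
    {"xyz":[0,0,3.8],"twist":[0,0,0],"jaw":0.6},
    {"xyz":[0,0,3.8],"twist":[0,0,0],"jaw":0.6},
    {"xyz":[0,0,3.8],"twist":[0,0,0],"jaw":0.6},
    {"xyz":[0,0,3.8],"twist":[0,0,0],"jaw":0.1},
    {"xyz":[0,0,3.8],"twist":[0,0,0],"jaw":0.1},
    {"xyz":[0,0,3.8],"twist":[0,0,0],"jaw":0.1},
    {"xyz":[0,0,3.8],"twist":[0,0,0],"jaw":0.1},
    {"xyz":[0,0,3.8],"twist":[0,0,0],"jaw":0.1},
  ],
)

```text
time_s: 16.77
tool_pos: [0.6395, 0.0033, 0.1892]
tool_rot: [180.0, 0.0, 90.2]
force: [0.6, 0.4, -0.7]
grip_width: 0.0761
grasp_force: 0.0
```

>>> servo_tool(
  plan=[
    {"xyz":[0,0,-2],"twist":[0,0,0],"jaw":0},
    {"xyz":[0,0,-6],"twist":[0,0,0],"jaw":0},
    {"xyz":[0,0,-10],"twist":[0,0,0],"jaw":0},
    {"xyz":[0,0,-14],"twist":[0,0,0],"jaw":0},
    {"xyz":[0,0,-18],"twist":[0,0,0],"jaw":0},
    {"xyz":[-4,0,-18],"twist":[0,0,0],"jaw":0},
    {"xyz":[-8,0,-18],"twist":[0,0,0],"jaw":0},
    {"xyz":[-8,0,-18],"twist":[0,0,0],"jaw":0},
    {"xyz":[-8,0,-18],"twist":[0,0,0],"jaw":0},
  ],
)

```text
time_s: 17.52
tool_pos: [0.6395, -0.0811, 0.3687]
tool_rot: [-180.0, 0.1, 89.8]
force: [0.1, 0.3, 0.4]
grip_width: 0.0869
grasp_force: 0.0
```

```bash
python3 -c "
from h import *
c=shot('wrist','w10.png'); print(np.round(proj(c,[.6395,.0025,.02])))"; python3 g.py .545 .22 .37 90
```

```text
[283. 116.]
xyz cm [29.82 -9.44 -0.13] twist [-0.02 -0.    0.03] rows 7.5 t 17.5667 at [ 0.6395 -0.0782  0.3687] [-179.98   -0.     90.03] w 0.0872
```

View pics/w10.png

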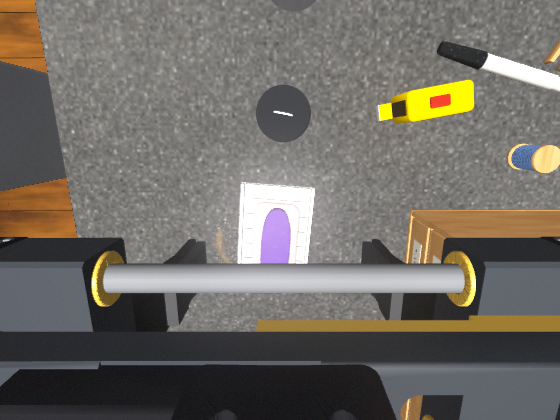

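The plug stands at (283,113), 3 px from the predicted spot. Next is the tube.

>>> servo_tool(
  plan=[
    {"xyz":[30,-9.4,0],"twist":[0,0,0],"jaw":0},
    {"xyz":[30,-9.4,0],"twist":[0,0,0],"jaw":0},
    {"xyz":[30,-9.4,0],"twist":[0,0,0],"jaw":0},
    {"xyz":[30,-9.4,0],"twist":[0,0,0],"jaw":0},
    {"xyz":[30,-9.4,0],"twist":[0,0,0],"jaw":0},
    {"xyz":[30,-9.4,0],"twist":[0,0,0],"jaw":0},
    {"xyz":[30,-9.4,0],"twist":[0,0,0],"jaw":0},
    {"xyz":[30,-9.4,0],"twist":[0,0,0],"jaw":0},
    {"xyz":[30,-9.4,0],"twist":[0,0,0],"jaw":0},
    {"xyz":[30,-9.4,0],"twist":[0,0,0],"jaw":0},
  ],
)

```text
time_s: 18.4
tool_pos: [0.5428, 0.2266, 0.369]
tool_rot: [-180.0, -0.0, 90.6]
force: [1.4, -0.3, -0.4]
grip_width: 0.0871
grasp_force: 0.0
```

```bash
python3 - <<'E'
from m import *
c=shot('wrist','w11.png')
print(np.round(proj(c,[.545,.325,.01])))
for v in (160,190): blobs(c,(0,0,v),(180,255,255),.012,400,roi=(180,10,380,235))
E
python3 g.py .545 .32 .25 90
```

```text
[287. 102.]
  px [282.  74.] xy mm [531.7 324.1] size [130.4 168.5] long axis 90.5
  px [287. 110.] xy mm [545.9 316.7] size [ 42.7 148. ] long axis 96.3
xyz cm [ 9.57  0.17 11.87] twist [-0.01  0.02  0.37] rows 3.7 t 18.45 at [0.5439 0.2243 0.3688] [-1.7999e+02  2.0000e-02  9.0370e+01] w 0.0866
```

View pics/w11.png

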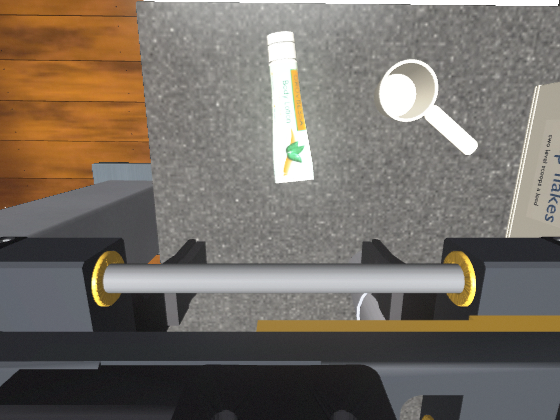

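The tube is at (287,110), with its cap end at (281,40) and tail at (295,181). The mask measures 42.7 x 148 mm, which matches the size given.

```bash
python3 - <<'E'
from h import *
c=dict(np.load('pics/w11.npz'))
a,b=ray(c,(281,34),.015),ray(c,(295,181),.006); print(a,b,np.linalg.norm(a-b),np.degrees(np.arctan2(*(a-b)[1::-1])),(a+b)/2)
E
python3 g.py .5455 .3165 .185 96.3
```

```text
[0.53862803 0.38679556 0.015     ] [0.55519575 0.24242737 0.006     ] 0.14559417434711772 96.5466311987551 [0.54691189 0.31461147 0.0105    ]
xyz cm [ 9.23  0.22 18.37] twist [-0.01  0.02 -5.93] rows 4.9 t 18.45 at [0.5439 0.2243 0.3688] [-1.7999e+02  2.0000e-02  9.0370e+01] w 0.0866
```

>>> servo_tool(
  plan=[
    {"xyz":[4,0.2,0],"twist":[0,0,-3],"jaw":0},
    {"xyz":[8,0.2,0],"twist":[0,0,-6],"jaw":0},
    {"xyz":[9.1,0.3,3],"twist":[0,0,-6],"jaw":0},
    {"xyz":[9.1,0.3,7],"twist":[0,0,-6],"jaw":0},
    {"xyz":[9.1,0.3,11],"twist":[0,0,-6],"jaw":0},
    {"xyz":[9.1,0.3,14],"twist":[0,0,-6],"jaw":0},
    {"xyz":[9.1,0.3,17],"twist":[0,0,-6],"jaw":0},
    {"xyz":[9.1,0.3,18.3],"twist":[0,0,-6],"jaw":0},
    {"xyz":[9.1,0.3,18.3],"twist":[0,0,-6],"jaw":0},
    {"xyz":[9.1,0.3,18.3],"twist":[0,0,-6],"jaw":0},
  ],
  newtons=15,
)

```text
time_s: 19.28
tool_pos: [0.5481, 0.3131, 0.1859]
tool_rot: [-180.0, 0.0, 96.1]
force: [0.5, 0.0, -0.4]
grip_width: 0.0869
grasp_force: 0.0
```

>>> servo_tool(
  plan=[
    {"xyz":[0,0,0],"twist":[0,0,0],"jaw":0.8},
    {"xyz":[0,0,0],"twist":[0,0,0],"jaw":0.8},
    {"xyz":[0,0,0],"twist":[0,0,0],"jaw":0.8},
    {"xyz":[0,0,0],"twist":[0,0,0],"jaw":0.8},
    {"xyz":[0,0,0],"twist":[0,0,0],"jaw":0.8},
    {"xyz":[0,0,0],"twist":[0,0,0],"jaw":0.8},
    {"xyz":[0,0,0],"twist":[0,0,0],"jaw":0.8},
    {"xyz":[0,0,0],"twist":[0,0,0],"jaw":0.8},
    {"xyz":[0,0,0],"twist":[0,0,0],"jaw":0.8},
    {"xyz":[0,0,0],"twist":[0,0,0],"jaw":0.8},
  ],
)

```text
time_s: 20.12
tool_pos: [0.5473, 0.314, 0.1858]
tool_rot: [-180.0, 0.0, 96.2]
force: [-0.6, -0.4, -0.1]
grip_width: 0.0344
grasp_force: 15.0
```

>>> servo_tool(
  plan=[
    {"xyz":[0,0,0],"twist":[0,0,0],"jaw":0.8},
    {"xyz":[0,0,0],"twist":[0,0,0],"jaw":0.8},
    {"xyz":[0,0,-2],"twist":[0,0,0],"jaw":0.8},
    {"xyz":[0,0,-5],"twist":[0,0,0],"jaw":0.8},
    {"xyz":[0,0,-8],"twist":[0,0,0],"jaw":0.8},
    {"xyz":[0,0,-12],"twist":[0,0,0],"jaw":0.8},
    {"xyz":[0,0,-12],"twist":[0,0,0],"jaw":0.8},
  ],
)

```text
time_s: 20.7
tool_pos: [0.5489, 0.3162, 0.3138]
tool_rot: [179.4, -0.3, 96.2]
force: [2.1, 1.1, -0.6]
grip_width: 0.0346
grasp_force: 15.0
```

```bash
python3 -c "
from h import *
c=shot('wrist','w12.png')"; python3 g.py .527 -.119 .30 85.4
```

```text
xyz cm [-42.97  -6.82   0.88] twist [ 0.45 -0.22 10.8 ] rows 10.4 t 20.75 at [0.5484 0.3155 0.3107] [179.53  -0.18  96.2 ] w 0.0343
```

View pics/w12.png

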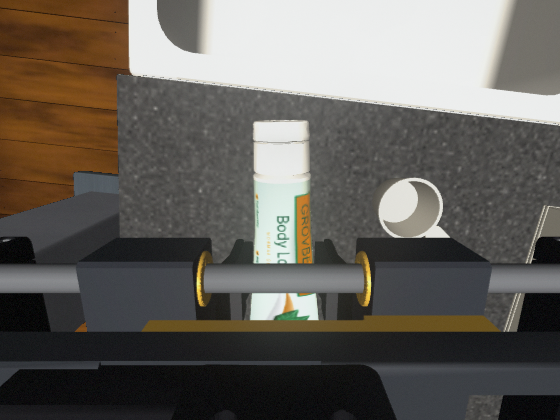

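The tube is held square in the jaws, with its cap at (281,150). Carry it over.

>>> servo_tool(
  plan=[
    {"xyz":[-2,-0.3,0],"twist":[0,0,1],"jaw":0.8},
    {"xyz":[-5,-0.8,0],"twist":[0,0,2],"jaw":0.8},
    {"xyz":[-9,-1.4,0],"twist":[0,0,3],"jaw":0.8},
    {"xyz":[-13,-2.1,0],"twist":[0,0,4.5],"jaw":0.8},
    {"xyz":[-17,-2.7,0],"twist":[0,0,6],"jaw":0.8},
    {"xyz":[-21,-3.3,0],"twist":[0,0,7],"jaw":0.8},
    {"xyz":[-25,-4,0],"twist":[0,0,8],"jaw":0.8},
    {"xyz":[-29,-4.6,0],"twist":[0,0,9],"jaw":0.8},
    {"xyz":[-33,-5.2,0],"twist":[0,0,10],"jaw":0.8},
    {"xyz":[-36,-5.7,0],"twist":[0,0,10.8],"jaw":0.8},
  ],
)

```text
time_s: 21.58
tool_pos: [0.5285, -0.0542, 0.3049]
tool_rot: [-179.9, 0.1, 85.2]
force: [0.3, -0.2, -0.0]
grip_width: 0.0343
grasp_force: 15.0
```

```bash
python3 g.py .527 -.119 .25 85.4
```

```text
xyz cm [-6.46  0.4   5.5 ] twist [-0.07  0.1  -0.24] rows 2.0 t 21.5833 at [ 0.5285 -0.0542  0.3049] [-1.7993e+02  1.0000e-01  8.5160e+01] w 0.0343
```

>>> servo_tool(
  plan=[
    {"xyz":[-3,0.2,0],"twist":[0,0,0],"jaw":0.8},
    {"xyz":[-6,0.2,3],"twist":[0,0,0],"jaw":0.8},
    {"xyz":[-6,0.2,6],"twist":[0,0,0],"jaw":0.8},
    {"xyz":[-6,0.2,7],"twist":[0,0,0],"jaw":0.8},
    {"xyz":[-6,0.2,7],"twist":[0,0,0],"jaw":0.8},
    {"xyz":[-6,0.2,7],"twist":[0,0,0],"jaw":0.8},
    {"xyz":[-6,0.2,7],"twist":[0,0,0],"jaw":0.8},
  ],
)

```text
time_s: 22.17
tool_pos: [0.5276, -0.1084, 0.2372]
tool_rot: [179.9, -0.0, 85.6]
force: [0.7, 0.9, -0.7]
grip_width: 0.034
grasp_force: 15.0
```

```bash
python3 g.py .527 -.119 .1865 85.4
```

```text
xyz cm [-1.06  0.01  5.07] twist [ 0.12 -0.01  0.15] rows 1.2 t 22.1667 at [ 0.5276 -0.1084  0.2372] [ 1.7988e+02 -1.0000e-02  8.5550e+01] w 0.034
```

>>> servo_tool(
  plan=[
    {"xyz":[-1.1,0,2],"twist":[0,0,0],"jaw":0.8},
    {"xyz":[-1.1,0,4],"twist":[0,0,0],"jaw":0.8},
    {"xyz":[-1.1,0,5.1],"twist":[0,0,0],"jaw":0.8},
    {"xyz":[-1.1,0,5.1],"twist":[0,0,0],"jaw":0.8},
    {"xyz":[-1.1,0,5.1],"twist":[0,0,0],"jaw":0.8},
    {"xyz":[-1.1,0,5.1],"twist":[0,0,0],"jaw":0.25},
    {"xyz":[-1.1,0,5.1],"twist":[0,0,0],"jaw":0.25},
    {"xyz":[-1.1,0,5.1],"twist":[0,0,0],"jaw":0.25},
    {"xyz":[-1.1,0,5.1],"twist":[0,0,0],"jaw":0.25},
    {"xyz":[-1.1,0,5.1],"twist":[0,0,0],"jaw":0.25},
  ],
)

```text
time_s: 23.0
tool_pos: [0.5259, -0.121, 0.1852]
tool_rot: [180.0, 0.0, 85.4]
force: [-0.5, -0.2, -0.1]
grip_width: 0.0593
grasp_force: 0.0
```

>>> servo_tool(
  plan=[
    {"xyz":[0,0,0],"twist":[0,0,0],"jaw":0.25},
    {"xyz":[0,0,-2],"twist":[0,0,0],"jaw":0.25},
    {"xyz":[0,0,-6],"twist":[0,0,0],"jaw":0},
    {"xyz":[0,0,-10],"twist":[0,0,0],"jaw":0},
    {"xyz":[0,0,-14],"twist":[0,0,0],"jaw":0},
    {"xyz":[0,0,-18],"twist":[0,0,0],"jaw":0},
    {"xyz":[-5,3,-20],"twist":[0,0,0],"jaw":0},
    {"xyz":[-9,5,-20],"twist":[0,0,0],"jaw":0},
    {"xyz":[-9,5,-20],"twist":[0,0,0],"jaw":0},
    {"xyz":[-9,5,-20],"twist":[0,0,0],"jaw":0},
  ],
)

```text
time_s: 23.83
tool_pos: [0.5687, -0.2215, 0.3851]
tool_rot: [179.9, 0.2, 84.9]
force: [-1.1, -0.3, -0.6]
grip_width: 0.0868
grasp_force: 0.0
```

```bash
python3 - <<'E'
from m import *
c=shot('wrist','w13.png')
blobs(c,(125,60,60),(150,255,255),.05,30)
blobs(c,(0,0,180),(180,255,255),.012,600,roi=(120,10,420,235))
E
```

```text
px [339.  97.] xy mm [ 630.2 -128.5] size [29.6 82.9] long axis 84.9
  px [330.  98.] xy mm [ 627.6 -126.7] size [ 83.4 110.4] long axis 84.9
  px [235. 101.] xy mm [ 526.7 -118.1] size [ 42.2 148.6] long axis 87.2
```

View pics/w13.png

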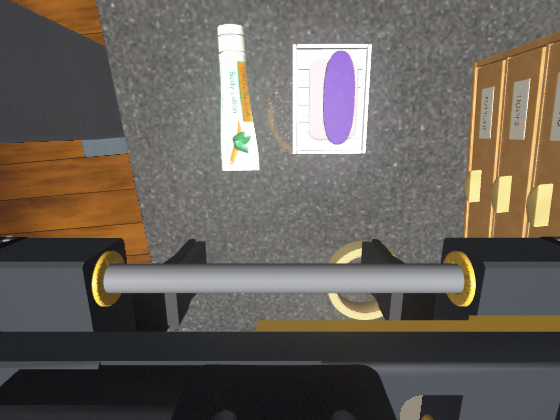

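The picture shows the tube at (235,100), parallel to the dish and measured 102 mm in front of it. The brush is at (339,97) on the soap, in the dish at (332,98). All poses are within tolerance and the gripper is clear, so I'm handing in.

```bash
python3 -c "
from h import *
print(env.sign_off())"
```

```text
the job is handed in; nothing more can be done
None
```

The job is handed in at about 24 s with soap, brush, plug and tube all set out, measuring within tolerance in the last wrist-camera views; sign-off returned no verdict.

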